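# Clear used plastic through the two-way waste diverter

### The arm

A 6-joint arm with a two-finger parallel gripper is mounted at the origin on the work surface. World frame = base frame: x ahead of the robot, y to its left, z up, the work surface at z = 0. Lengths are in m, angles in degrees, forces in N, time in s.
With the tool pointing down it reaches from about 0.325 to 0.9 m from the base axis. Payload 6.1 kg.
Tool frame: the origin (TCP) lies at the very end of the fingers, on their centre line; the grasp point (between the pads) lies arm.grip_depth behind it (arm.grip_depth is the distance from the TCP to the grasp point, in m); z points along the fingers, y is the direction in which the jaws open and shut (so a half turn about z gives the same grasp; the last joint's range is limited). The gripper opens to 85 mm and grips with 20 to 120 N. Pads are 22 mm wide; open, the fingers measure 114 mm over their backs; the gripper's body (76 mm by 85 mm) begins 54 mm behind the grasp point. The pads swing forward as they close: fully open they stand 13 mm farther back than shut.
Start: joints at [-74.605, 12.628, 87.462, -0, 79.91, -7.225], TCP at [0.24, -0.577, 0.231] pointing down, gripper open.
Joint ranges: [-170.65, 170.65], [-52.31, 119.04], [5.05, 147.46], [-71.25, 251.25], [11.57, 151.72], [-153.62, 153.62]. Speed limits (degrees/s): [147.25, 147.25, 172.46, 180, 180, 180].

### API

Orientations are given as [roll, pitch, yaw] about the fixed x, y, z axes, in that order (R = Rz(yaw) Ry(pitch) Rx(roll)).
In Python, from bench import sense, cams, arm, finder gives the robot as it stands. The module is installed in compiled form; this text tells all that it offers.
- The arm moves only by the tool play_rows, never from a script. Its argument "moves" is a list that holds one entry, the list of rows, each a list of 7 numbers: the closure, from 0 (fully open) to 1 (shut), then the shift along the tool's x, y, z in mm, then the turn, a rotation vector about the tool's x, y, z in degrees. In form: [[[jaw, x, y, z, wx, wy, wz], ...]]. A call has 1 to 20 rows; each row shifts and turns the pose as measured when the row begins, along the tool's axes as they then stand; what a row does not reach is not made up. A row lasts 1/10 s, in which the tool goes at most 50 mm and 8.59 degrees, less where a joint would pass 70% of its speed; a pose out of reach is approached as far as the arm can. A call is refused whole if a number of a shift passes 50 or a number of a turn 8.59, either way. A call with a gripper value outside its range is refused whole. The fingers move at their own pace and stop on an object; "newtons" is the grip in N (left out, the last holds). Time passes only in rows, so rows that do not move let the fingers close. It gives the time, the measured TCP pose, the force and the opening at its end, in the units of the state.
- sense(): the state, without advancing time (a new reading comes with each control period).
- cams.read_camera(name): name is "scene" or "top" or "wrist"; returns a dict with "image" (480x640x3 uint8, blue, green, red), "fovy" (degrees; the focal length in pixels is half the picture's height over the tangent of half this angle, whatever the lens; pixels are square), "cx", "cy" (the principal point, pixels), "R" (3x3) and "t" (3): a world point X has camera coordinates R X + t; the wrist camera has in their place "T_tool_cam" (4x4, takes a point from camera to tool coordinates, whose origin is the TCP and whose axes are the flange's). Camera axes: x right, y down, z forward; pixel columns grow to the right and rows downward; lengths in m; the calibration is good to about 2 mm. A picture is of the moment at which its call begins: read the wrist's pose just before it. There is no depth.
- arm.sign_off(): hands the job in, once; it reports no verdict.
Trained networks look in a picture, given as the dict that the camera call returned (one of the last four; its "shot" number tells which), for a name from the list of things; names that differ only in an ending like _2 or _b are one class to them, and where a whole thing is asked for, a point or a joint stands for the part that bears it (a point fixed in the world has none). Each returns a list of dicts, best first, with "score" (0 to 1); they miss things now and then, are a little off and sometimes report something else, mostly with a low value. They report only what shows in the picture. A call takes as long as a camera call. They do not tell look-alikes from the thing itself.
- finder.search_frame(target, picture): "location" ([x, y, z] in m, in the coordinates of the camera as it stood for that picture, good to about 4 mm: the middle of the surface that is visible of it).
- finder.landmark_of(target, picture): "location" ([x, y, z] in m, in the coordinates of the camera as it stood for that picture, good to about 4 mm: a listed point, or the origin of a listed thing).
The state is a dict: "time": time; "q": joint angles; "joint_velocities": joint speeds; "joint_efforts": joint torques, N m; "ee_pos": TCP position; "eef_rot": TCP orientation; "wrist_force": force on the tool from outside, world axes, zero at the start; "torque": the same for the moment, N m; "opening": opening from 0.0 (shut) to 1.0 (fully open).
Only numpy, scipy, OpenCV 4.12 (cv2) and the standard library are available. Lean on these libraries where they do the work, as an engineer would, in place of code of your own. Each camera call takes 0.05 s, during which the arm holds its last target. There are 200 camera calls.

### The job

Clear these two off the bench through the waste diverter: the used specimen pot goes down into the round drum (for the autoclave) and the rinsed reagent bottle into the square tub (for recycling). Before you drop each one into the hopper, push the lever fully over so that the flap opens the proper leg, and leave the flap fully over so that the leg to the drum is shut off when you finish. Do not disturb the other things on the bench.

Things in the scene. Friction and masses are not known exactly. Their poses are not given: they have to be found in the camera images.
- station: Stainless two-way flap diverter (an upside-down Y) fixed to the bench. Origin on the bench below the hopper's middle; x points away from the lever side (within 20 deg of the robot's x), y to the left seen from there. Two legs slope to +y and -y, reach 108 mm to either side and end 98 mm above the bench, each over one receiver. Base plate 300 mm long (y). Rear column lower than the hopper's lip.
- mouth (a point): Middle of the hopper's square mouth, level with its lip, 265 mm above the bench. The mouth is 120 mm square inside at the lip, 128 mm outside, and narrows to a 90 mm square throat from 250 mm down.
- flap (a joint): Angle of lever and flap (one piece, shaft along station x at the crotch, 145 mm up). 0: upright (a part may go either way); positive: leans to station +y; stops at +0.52 and -0.52 rad. The blade stands on the crotch: leaning fully to +y it shuts the +y leg and parts go to the -y receiver; leaning to -y, the reverse. Stiff: stays where left; 2 to 4 N at the knob moves it.
- knob (a point): Centre of the black 30 mm ball knob on top of the lever (10 mm rod), 150 mm from the shaft, at station x = -95 mm, some 30 mm clear of the hopper's lip. At angle q: station y = 150 sin q mm, height 145 + 150 cos q mm (275 to 295 mm). Push it sideways along station y; about 150 mm from stop to stop.
- drum: Round clear plastic drum, 124 mm across, 84 mm tall, fixed under one of the two legs (station y = +67 or -67 mm; it varies). Origin: centre of its underside, 6 mm above the bench.
- tub: Square clear plastic tub, 124 x 124 mm, 84 mm tall, fixed under the other leg. Origin: centre of its underside, 6 mm above the bench.
- pot_center (a point): Centre of the used specimen pot, standing upright on the bench: squat white plastic jar, body 33 to 36 mm in diameter and 40 mm tall, under a wider screw cap 41 mm in diameter and 13 mm tall; 53 mm tall in all, centre 26.5 mm above its foot, about 45 g. z along its axis.
- bottle_center (a point): Centre of the rinsed reagent bottle, standing upright on the bench: slim white plastic bottle, body 32 mm in diameter and 38 mm tall, then a shoulder, a narrow neck and a small cap 18 mm in diameter; 64 mm tall in all, centre 32 mm above its foot, about 25 g. z along its axis.
- dishes: Bystander, leave alone: stack of three small glass dishes, 62 mm across, 47 mm tall. Origin: centre of its underside.
- wash_bottle: Bystander, leave alone: white wash bottle with a spout, 68 mm across, 190 mm tall. Origin: centre of its underside.
- slide_box: Bystander, leave alone: flat wooden slide box, 75 x 100 x 30 mm. Origin: centre of its underside.
Things that resemble listed ones, but are neither listed nor needed, are in the scene too. What is shaped like the part that bears bottle_center but yellow is not meant.

How it is judged (in metres and radians):
At the end, for the whole second after the job is handed in: The pot's centre is inside the round drum and the bottle's centre inside the square tub (each within the walls and less than 75 mm above the receiver's underside), and the flap leans to the drum's side, past 0.44 rad (stop at 0.52), so that the drum's leg is shut (horizontal distance between pot_center and drum below 0.06 m and z of pot_center in the frame of drum below 0.075 m and x of bottle_center in the frame of tub between -0.062 and 0.062 m and y of bottle_center in the frame of tub between -0.062 and 0.062 m and z of bottle_center in the frame of tub below 0.075 m and ((y of drum in the frame of station above 0 m and value of joint flap above 0.44 rad) or (y of drum in the frame of station below 0 m and value of joint flap below -0.44 rad))); the robot touches nothing.
It fails at once if a bystander (dishes) is shifted by more than 20 mm (distance of dishes from where it was at the start of the episode above 0.02 m).
It fails at once if a bystander (wash_bottle) is shifted by more than 20 mm (distance of wash_bottle from where it was at the start of the episode above 0.02 m).
It fails at once if a bystander (slide_box) is shifted by more than 20 mm (distance of slide_box from where it was at the start of the episode above 0.02 m).
It also fails if it takes over 72 s, if anything falls off the work surface, if the arm or the gripper's body presses on something with over 40 N, if the wrist force passes 120 N, or if a joint passes its speed limit or range.

## Working session

There is one attempt and no reset: what is moved stays moved. The work goes in short steps, Python scripts to look and compute and a tool call to move; the robot and the scene stay as the last step left them, time stands still between calls to the robot, and variables do not carry over. Pictures are saved under pics/ and viewed, about 8 in all and at most 12, crops included, and the job is handed in when it is done.

Besides the shell and the picture viewer there is one more tool, called after "Call:" as name(argument=value, ...) on one line, values as JSON. play_rows: Moves the arm, as the interface text tells. Its arguments: {"type":"object","properties":{"moves":{"type":"array"},"newtons":{"type":"number"}},"required":["moves"]}

```bash
mkdir -p pics; cat > h.py <<'E'
import numpy as np, cv2
from bench import sense, cams, arm, finder
from scipy.spatial.transform import Rotation as Ro
def w(c,p,s=None):
    p=np.array(p)
    if 'T_tool_cam' in c:
        T=np.array(c['T_tool_cam']); p=T[:3,:3]@p+T[:3,3]
        return Ro.from_euler('xyz',s['eef_rot'],degrees=True).apply(p)+s['ee_pos']
    return np.array(c['R']).T@(p-np.array(c['t']))
def px(c,p):
    f=240/np.tan(np.radians(c['fovy']/2)); return (c['cx']+f*p[0]/p[2],c['cy']+f*p[1]/p[2])
def look(cam,names,save=None,fn='landmark_of',n=4):
    s=sense(); c=cams.read_camera(cam)
    if save: cv2.imwrite('pics/'+save,c['image'])
    for t in names:
        try: r=getattr(finder,fn)(t,c)
        except Exception as e: print(t,e); continue
        for d in r[:n]: print(cam,t,round(d['score'],2),w(c,d['location'],s).round(4),np.round(px(c,d['location'])))
    return c,s
E
python3 - <<'E'
from h import *
print(sense(), arm.grip_depth)
N=['station','mouth','knob','drum','tub','pot_center','bottle_center','dishes','wash_bottle','slide_box']
for k in ('scene','top'): c,s=look(k,N,k+'0.png')
print(c['image'].shape)
E
```

```text
{'time': 0.0, 'q': array([-7.46030586e+01,  1.26753710e+01,  8.75258454e+01,  9.58221300e-04,
        7.99116138e+01, -7.22687111e+00]), 'joint_velocities': array([ 0.03587744, -0.05001399, -0.07919302, -0.03962187,  0.00127656,
        0.05379892]), 'joint_efforts': array([-2.43975112e-03, -4.96900284e+01, -3.89399922e+01, -2.63800757e-04,
        1.09591306e-02, -3.35968241e-05]), 'ee_pos': array([ 0.24024323, -0.57631872,  0.23019712]), 'eef_rot': array([-1.79888185e+02, -1.51294392e-02,  2.26236290e+01]), 'wrist_force': array([0.02864265, 0.15373042, 0.13509031]), 'torque': array([-0.00234585, -0.04415481,  0.07267958]), 'opening': 0.9996295515806862} 0.0187
scene station 0.67 [ 0.5796  0.0534 -0.0022] [353. 300.]
scene mouth 0.95 [0.5811 0.0548 0.2673] [363. 226.]
scene knob 0.75 [0.4887 0.0441 0.2973] [352. 179.]
scene drum 0.89 [ 0.5938 -0.0124  0.0091] [325. 304.]
scene tub 0.72 [0.5773 0.1215 0.0069] [383. 295.]
scene pot_center 0.76 [0.4762 0.3823 0.0241] [487. 248.]
scene bottle_center 0.69 [ 0.4674 -0.3472  0.032 ] [175. 260.]
scene bottle_center 0.67 [ 0.5374 -0.3272  0.
[... 263 characters left out ...]
[0.584  0.0513 0.27  ] [286. 208.]
top mouth 0.32 [ 0.3829  0.0837 -0.0013] [278. 307.]
top knob 0.96 [0.4915 0.0474 0.293 ] [285. 250.]
top drum 0.75 [ 0.5926 -0.0152  0.007 ] [318. 226.]
top tub 0.83 [0.5797 0.1178 0.0048] [267. 230.]
top pot_center 0.6 [0.4818 0.3839 0.0261] [160. 265.]
top bottle_center 0.7 [ 0.5426 -0.3247  0.0322] [440. 246.]
top bottle_center 0.43 [ 0.4614 -0.3474  0.0293] [449. 279.]
top dishes 0.95 [ 0.6864  0.3665 -0.0061] [175. 189.]
top dishes 0.37 [0.5858 0.0495 0.2654] [287. 207.]
top wash_bottle 0.75 [ 0.6625 -0.3519 -0.001 ] [447. 203.]
top slide_box 0.98 [ 0.3804  0.0867 -0.0016] [277. 308.]
top slide_box 0.21 [0.489  0.0474 0.2932] [285. 251.]
(480, 640, 3)
```

```bash
python3 - <<'E'
import cv2,numpy as np
a=cv2.imread('pics/scene0.png');b=cv2.imread('pics/top0.png')
p=cv2.resize(a[130:400,120:540],(800,514)); cv2.imwrite('pics/s1.png',p)
cv2.imwrite('pics/t1.png',cv2.resize(b[150:350,120:480],(800,444)))
E
```

```text
(no output)
```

View pics/s1.png

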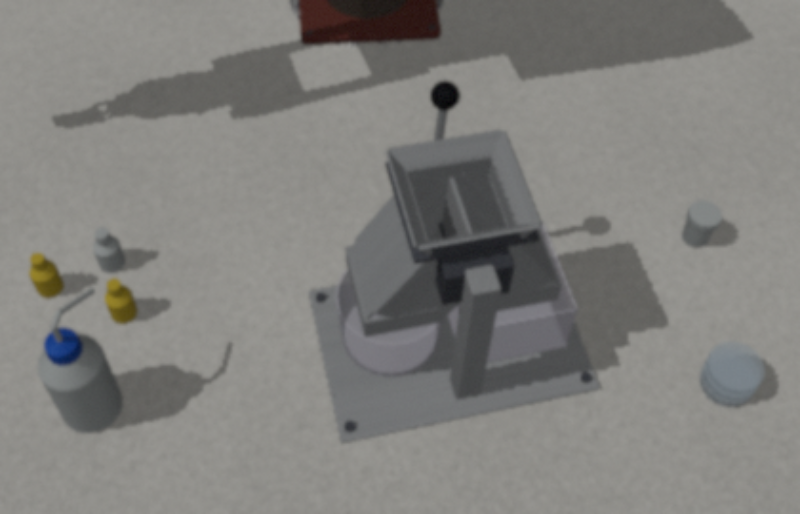

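View pics/t1.png

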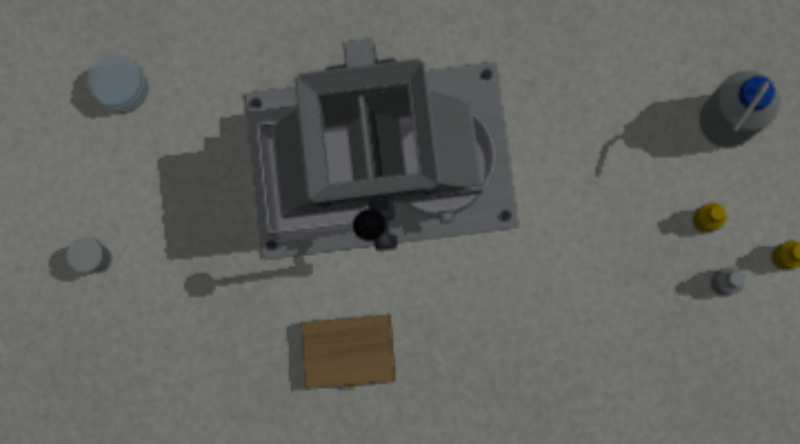

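The scene view puts the robot at the top, and the drum is at station −y (right in the top view), the tub at +y. The flap is about upright. There are three bottle-shaped things:
- white at scene (177,261) / top (448,276)
- yellow at scene (183,287)
- yellow at scene (144,275)

The white one fits the description; I'll confirm it close up before grasping. The pot is at scene (487,248). First I'll push the lever to +y, so the pot goes to −y, the drum.

Call:
play_rows(moves=[[[1, 0, 0, -45, 0, 0, 5.4], [1, 0, 0, -45, 0, 0, 5.4], [1, 0, 0, -45, 0, 0, 5.4], [1, 22, -38, 0, 0, 0, 0], [1, 22, -38, 0, 0, 0, 0], [1, 22, -38, 0, 0, 0, 0], [1, 22, -38, 0, 0, 0, 0], [1, 22, -38, 0, 0, 0, 0], [1, 22, -38, 0, 0, 0, 0], [1, 22, -38, 0, 0, 0, 0], [1, 22, -38, 0, 0, 0, 0], [1, 22, -38, 0, 0, 0, 0], [1, 22, -38, 0, 0, 0, 0], [1, 22, -38, 0, 0, 0, 0], [1, 22, -38, 0, 0, 0, 0], [1, 0, 0, 0, 0, 0, 0]]], newtons=40)

```text
time: 2.7
ee_pos: [0.4645, -0.0798, 0.3735]
eef_rot: [179.9, -0.4, 5.4]
wrist_force: [-0.1, -0.2, -0.8]
opening: -0.002
```

```bash
python3 - <<'E'
from h import *
for i in range(2): look('wrist',['knob','mouth','drum','tub'],'w1.png')
look('top',['knob','mouth','drum','tub']); look('scene',['knob','mouth','drum','tub'])
E
```

```text
wrist knob 0.88 [0.4926 0.0473 0.2958] [110. 190.]
wrist mouth 0.82 [0.5827 0.0544 0.2673] [113.  28.]
wrist knob 0.59 [0.4908 0.0467 0.2973] [ 98. 192.]
wrist mouth 0.62 [0.5824 0.0559 0.2674] [98. 26.]
top knob 0.68 [0.491  0.0486 0.2938] [285. 250.]
top mouth 0.79 [0.5852 0.0533 0.2668] [285. 208.]
top drum 0.68 [ 0.5907 -0.0133  0.004 ] [318. 227.]
top drum 0.59 [0.5768 0.1192 0.0051] [266. 231.]
top tub 0.82 [0.5755 0.1191 0.0061] [266. 232.]
scene knob 0.73 [0.4913 0.044  0.2985] [353. 180.]
scene mouth 0.92 [0.582  0.0551 0.2694] [363. 226.]
scene drum 0.56 [ 0.5939 -0.0129  0.0078] [325. 305.]
scene tub 0.6 [0.5759 0.1211 0.0053] [383. 295.]
scene tub 0.19 [ 0.6602 -0.3546 -0.0016] [167. 344.]
```

View pics/w1.png

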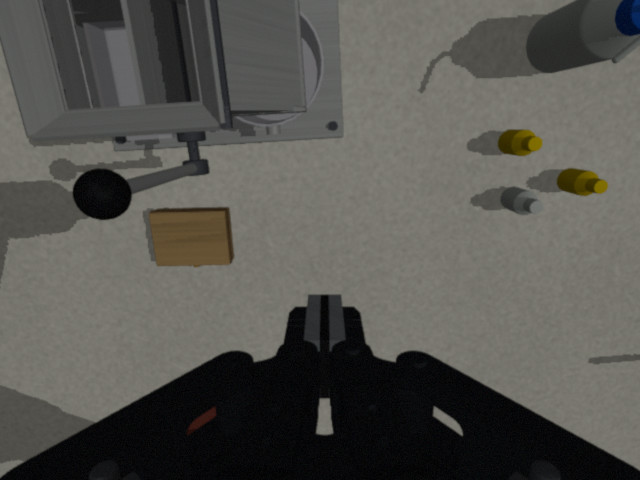

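The wrist picture shows the knob at (103,193), the white bottle at (520,200) and yellow bottles at (520,143) and (582,182). Next I'll lower beside the knob.

Call:
play_rows(moves=[[[1, 16, -32, 0, 0, 0, -1], [1, 16, -32, 0, 0, 0, 0], [1, 0, 0, 38, 0, 0, 0], [1, 0, 0, 38, 0, 0, 0], [1, 0, 0, 36, 0, 0, 0], [1, 0, 0, 0, 0, 0, 0], [1, 0, 0, 0, 0, 0, 0]]])

```text
time: 4.4
ee_pos: [0.4924, -0.0152, 0.2609]
eef_rot: [179.7, -0.7, 6.1]
wrist_force: [-0.6, 0.0, 0.5]
opening: -0.0
```

Call:
play_rows(moves=[[[1, 0, -12, 0, 0, 0, 0], [1, 0, -12, 0, 0, 0, 0], [1, 0, -12, 0, 0, 0, 0], [1, 0, -12, 0, 0, 0, 0], [1, 0, -12, 0, 0, 0, 0], [1, 0, -12, 0, 0, 0, 0], [1, 0, -12, 0, 0, 0, 0], [1, 0, -10, 0, 0, 0, 0], [1, 0, 0, 0, 0, 0, 0]]])

```text
time: 5.3
ee_pos: [0.4842, 0.086, 0.2675]
eef_rot: [179.5, -1.2, 6.2]
wrist_force: [-0.7, 0.0, 0.1]
opening: -0.002
```

```bash
python3 - <<'E'
from h import *
for k in ('scene','top'): look(k,['knob'])
E
```

```text
scene knob 0.75 [0.4794 0.1123 0.2798] [386. 180.]
top knob 0.45 [ 5.836e-01  5.500e-02 -5.000e-04] [291. 230.]
```

Call:
play_rows(moves=[[[1, 0, -3, 3, 0, 0, 0], [1, 0, -3, 3, 0, 0, 0], [1, 0, -3, 0, 0, 0, 0]]])

```text
time: 5.8
ee_pos: [0.4864, 0.0864, 0.2648]
eef_rot: [178.7, -1.6, 5.8]
wrist_force: [-0.1, -12.1, -3.3]
opening: 0.003
```

It is at the stop, with 12 N of reaction force. I'll back off, rise, and head to the pot.

Call:
play_rows(moves=[[[1, 0, 25, 0, 0, 0, 0], [0, 0, 0, -40, 0, 0, 0], [0, 0, 0, -40, 0, 0, 0], [0, -20, 0, -30, 0, 0, 0], [0, -10, -40, 0, 0, 0, 0], [0, 0, -40, 0, 0, 0, 0], [0, 0, -40, 0, 0, 0, 0], [0, 0, -40, 0, 0, 0, 0], [0, 0, -40, 0, 0, 0, 0], [0, 0, -40, 0, 0, 0, 0], [0, 0, 0, 0, 0, 0, 0]]])

```text
time: 6.9
ee_pos: [0.4333, 0.303, 0.3724]
eef_rot: [178.9, -1.6, 4.9]
wrist_force: [-0.1, -0.7, -0.5]
opening: 1.002
```

```bash
python3 - <<'E'
from h import *
for k in ('scene','top','wrist'): look(k,['knob','pot_center'],k+'2.png')
E
```

```text
scene knob 0.8 [0.4819 0.1113 0.2779] [386. 182.]
scene pot_center 0.61 [0.4791 0.383  0.0227] [487. 249.]
top knob 0.65 [0.4794 0.119  0.2729] [251. 256.]
wrist knob 0.96 [0.4809 0.1125 0.2765] [611. 201.]
wrist pot_center 0.59 [0.482  0.3824 0.0275] [253. 152.]
```

```bash
cat >> h.py <<'E'
def go(p,yaw):
    s=sense(); R=Ro.from_euler('xyz',s['eef_rot'],degrees=True); T=Ro.from_euler('xyz',[180,0,yaw],degrees=True)
    d=np.array(p)-s['ee_pos']
    print('turn',(R.inv()*T).as_rotvec(degrees=True).round(2),'shift now-axes',(R.inv().apply(d)*1000).round(1),'target-axes',(T.inv().apply(d)*1000).round(1))
E
python3 -c "
from h import *
go([0.480,0.3828,0.10],6.5)"
```

```text
turn [ 1.26 -1.73 -1.98] shift now-axes [ 43.4 -86.5 273.1] target-axes [ 54.5 -78.8 273.5]
```

Call:
play_rows(moves=[[[0, 0, 0, 0, 1.3, -1.7, -2], [0, 27, -39, 30, 0, 0, 0], [0, 27, -39, 30, 0, 0, 0], [0, 0, 0, 45, 0, 0, 0], [0, 0, 0, 45, 0, 0, 0], [0, 0, 0, 45, 0, 0, 0], [0, 0, 0, 45, 0, 0, 0], [0, 0, 0, 33, 0, 0, 0], [0, 0, 0, 0, 0, 0, 0], [0, 0, 0, 0, 0, 0, 0]]])

```text
time: 8.35
ee_pos: [0.4853, 0.3748, 0.1013]
eef_rot: [-179.7, -0.6, 5.9]
wrist_force: [0.9, 0.4, 1.0]
opening: 1.0
```

```bash
python3 - <<'E'
from h import *
for i in range(2): look('wrist',['pot_center'],'w3.png')
go([0.480,0.3828,0.026],6.5)
E
```

```text
wrist pot_center 0.83 [0.4798 0.3826 0.027 ] [311. 265.]
turn [-0.4  -0.79 -0.52] shift now-axes [-6.7 -7.1 77.4] target-axes [-5.5 -7.7 77.4]
```

View pics/w3.png

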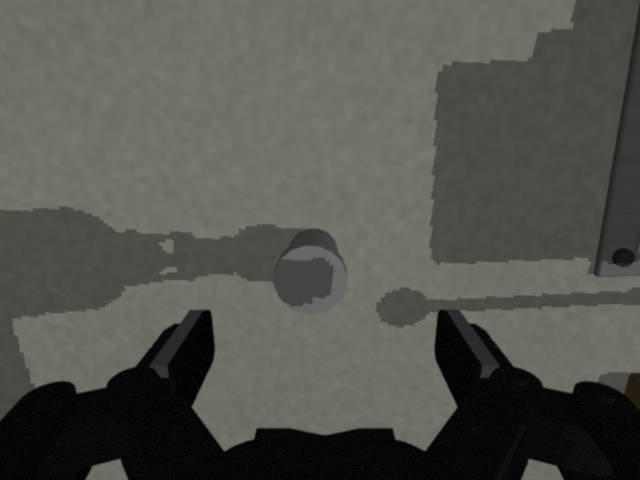

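The pot is at (311,275), between the open jaws. I'll descend and grip it by the cap.

Call:
play_rows(moves=[[[0, 0, 0, 0, -0.4, -0.8, -0.5], [0, -5.5, -7.5, 0, 0, 0, 0], [0, 0, 0, 26, 0, 0, 0], [0, 0, 0, 26, 0, 0, 0], [0, 0, 0, 25, 0, 0, 0], [0, 0, 0, 0, 0, 0, 0], [1, 0, 0, 0, 0, 0, 0], [1, 0, 0, 0, 0, 0, 0], [1, 0, 0, 0, 0, 0, 0], [1, 0, 0, 0, 0, 0, 0], [1, 0, 0, 0, 0, 0, 0], [1, 0, 0, 0, 0, 0, 0], [1, 0, 0, 0, 0, 0, 0]]], newtons=30)

```text
time: 9.85
ee_pos: [0.488, 0.3927, 0.0421]
eef_rot: [-179.3, -1.3, 6.6]
wrist_force: [-0.1, -0.1, 0.3]
opening: 0.46
```

```bash
python3 -c "
from h import *
print(sense()['opening'])
go([0.480,0.3828,0.026],6.5)"
```

```text
0.4598166749808049
turn [-0.67 -1.3   0.12] shift now-axes [-9.5  9.1 15.8] target-axes [-9.1  8.9 16.1]
```

The grip is shallow (TCP at 0.042) and off-centre. I'll open and correct it.

Call:
play_rows(moves=[[[0, 0, 0, 0, 0, 0, 0], [0, 0, 0, 0, 0, 0, 0], [0, 0, 0, 0, 0, 0, 0], [0, 0, 0, 0, 0, 0, 0], [0, 0, 0, -20, -0.7, -1.3, 0], [0, 0, 0, -20, 0, 0, 0], [0, 0, 0, 0, 0, 0, 0]]])

```text
time: 10.55
ee_pos: [0.4866, 0.3916, 0.0817]
eef_rot: [179.9, 0.2, 6.6]
wrist_force: [0.7, -0.1, -0.9]
opening: 0.998
```

```bash
python3 - <<'E'
from h import *
for k in ('wrist','wrist','scene','top'): look(k,['pot_center'],'q.png')
print(sense()['ee_pos'])
go([0.480,0.3828,0.026],6.5)
E
```

```text
wrist pot_center 0.78 [0.4849 0.386  0.0278] [333. 272.]
wrist pot_center 0.66 [0.483  0.3839 0.0275] [335. 274.]
scene pot_center 0.88 [0.4838 0.38   0.0257] [487. 250.]
top pot_center 0.47 [0.4857 0.3862 0.0239] [160. 263.]
[0.48438971 0.39018432 0.07798527]
turn [0.28 0.53 0.1 ] shift now-axes [-4.7  6.6 52.1] target-axes [-5.2  6.8 52. ]
```

Call:
play_rows(moves=[[[0, 0, 5, 0, 0.3, 0.5, 0], [0, 0, 0, 20, 0, 0, 0], [0, 0, 0, 20, 0, 0, 0], [0, 0, 0, 12, 0, 0, 0], [0, 0, 0, 0, 0, 0, 0], [0, 0, 0, 0, 0, 0, 0]]])

```text
time: 11.55
ee_pos: [0.4853, 0.3837, 0.0241]
eef_rot: [-179.9, -0.1, 6.6]
wrist_force: [0.7, 0.9, 0.3]
opening: 1.003
```

```bash
python3 - <<'E'
from h import *
go([0.484,0.385,0.024],6.5)
E
```

```text
turn [-0.06 -0.08  0.09] shift now-axes [-1.1 -1.4  0.1] target-axes [-1.1 -1.4  0.1]
```

Call:
play_rows(moves=[[[1, 0, 0, 0, 0, 0, 0], [1, 0, 0, 0, 0, 0, 0], [1, 0, 0, 0, 0, 0, 0], [1, 0, 0, 0, 0, 0, 0], [1, 0, 0, 0, 0, 0, 0], [1, 0, 0, 0, 0, 0, 0]]])

```text
time: 12.15
ee_pos: [0.4873, 0.3851, 0.0277]
eef_rot: [-179.8, -0.4, 6.6]
wrist_force: [0.2, -0.5, -0.3]
opening: 0.461
```

Call:
play_rows(moves=[[[1, 0, 0, -25, 0, 0, 0], [1, 0, 0, -40, 0, 0, 0], [1, 0, 0, -45, 0, 0, 0], [1, 0, 0, -45, 0, 0, 0], [1, 0, 0, -45, 0, 0, 0], [1, 0, 0, -45, 0, 0, 0], [1, 0, 0, -45, 0, 0, 0], [1, 0, 0, -45, 0, 0, 0], [1, 0, 0, -20, 0, 0, 0], [1, 0, 0, 0, 0, 0, 0], [1, 0, 0, 0, 0, 0, 0]]])

```text
time: 13.25
ee_pos: [0.4832, 0.3825, 0.3934]
eef_rot: [-180.0, -0.0, 6.6]
wrist_force: [0.3, 0.3, -0.8]
opening: 0.465
```

```bash
python3 - <<'E'
from h import *
look('wrist',['pot_center'])
print(sense()['opening']);go([0.5836,0.0495,0.36],6.5)
E
```

```text
wrist pot_center 0.93 [0.4794 0.3818 0.3912] [324. 321.]
0.46845702195651645
turn [0.03 0.11 0.12] shift now-axes [ 61.8 342.2  32.2] target-axes [ 62.4 342.1  32.1]
```

Call:
play_rows(moves=[[[1, 6, 20, 0, 0, 0, 0], [1, 7, 35, 0, 0, 0, 0], [1, 7, 35, 0, 0, 0, 0], [1, 7, 35, 0, 0, 0, 0], [1, 7, 35, 0, 0, 0, 0], [1, 7, 35, 0, 0, 0, 0], [1, 6, 35, 0, 0, 0, 0], [1, 6, 35, 0, 0, 0, 0], [1, 6, 35, 0, 0, 0, 0], [1, 4, 30, 0, 0, 0, 0], [1, 0, 15, 0, 0, 0, 0], [1, 0, 0, 0, 0, 0, 0], [1, 0, 0, 0, 0, 0, 0]]])

```text
time: 14.65
ee_pos: [0.579, 0.0347, 0.3566]
eef_rot: [179.9, 3.1, 6.8]
wrist_force: [-0.2, 0.7, -0.6]
opening: 0.466
```

```bash
python3 - <<'E'
from h import *
for k in ('wrist','top','scene'): look(k,['mouth','pot_center','knob'],k+'4.png')
go([0.5836,0.0495,0.27],6.5)
E
```

```text
wrist mouth 0.19 [ 0.4661 -0.3426  0.0323] [590. 289.]
wrist pot_center 0.91 [0.5741 0.0339 0.3548] [324. 324.]
wrist knob 0.61 [0.4814 0.1131 0.2757] [195. 364.]
top mouth 0.56 [0.5876 0.052  0.2672] [285. 206.]
top pot_center 0.53 [0.58   0.0398 0.3567] [288. 201.]
top pot_center 0.3 [ 0.5916 -0.0138  0.0066] [318. 227.]
top knob 0.5 [0.5769 0.0351 0.3584] [291. 202.]
top knob 0.39 [ 0.4651 -0.346   0.032 ] [449. 277.]
scene mouth 0.89 [0.5812 0.0541 0.2697] [362. 226.]
scene knob 0.59 [0.4776 0.1119 0.2762] [385. 181.]
turn [0.16 2.98 0.36] shift now-axes [ 10.4 -14.8  87.6] target-axes [  5.8 -14.6  88.1]
```

Call:
play_rows(moves=[[[1, 0, 0, 0, 0.2, 3, 0.4], [1, 8, -14, 0, 0, 0, 0], [1, 0, 0, 0, 0, 0, 0], [1, 0, 0, 25, 0, 0, 0], [1, 0, 0, 25, 0, 0, 0], [1, 0, 0, 20, 0, 0, 0], [1, 0, 0, 10, 0, 0, 0], [1, 0, 0, 0, 0, 0, 0], [1, 0, 0, 0, 0, 0, 0]]])

```text
time: 16.15
ee_pos: [0.5884, 0.0517, 0.2774]
eef_rot: [180.0, -0.1, 6.6]
wrist_force: [-0.2, -0.1, -0.2]
opening: 0.463
```

```bash
python3 - <<'E'
from h import *
go([0.5836,0.0495,0.27],6.5)
a=look('scene',[])[0]['image']; b=look('top',[])[0]['image']
cv2.imwrite('pics/d.png',np.vstack([cv2.resize(a[150:330,270:450],(500,500))]))
E
```

```text
turn [ 0.01 -0.05  0.09] shift now-axes [-5.1  1.6  7.4] target-axes [-5.1  1.6  7.4]
```

View pics/d.png

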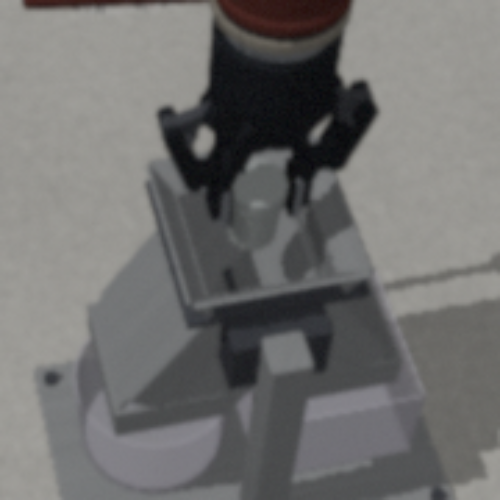

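The pot hangs in the mouth at crop (260,205), with the blade over to the tub side. Releasing.

Call:
play_rows(moves=[[[0.25, 0, 0, 0, 0, 0, 0], [0.25, 0, 0, 0, 0, 0, 0], [0.25, 0, 0, 0, 0, 0, 0], [0.25, 0, 0, 0, 0, 0, 0], [0.25, 0, 0, 0, 0, 0, 0], [0.25, 0, 0, -30, 0, 0, 0], [0.25, 0, 0, -45, 0, 0, 0], [1, 0, 0, -30, 0, 0, 0], [1, 0, 0, 0, 0, 0, 0], [1, 0, 0, 0, 0, 0, 0]]])

```text
time: 17.25
ee_pos: [0.5884, 0.0514, 0.3885]
eef_rot: [180.0, -0.2, 6.6]
wrist_force: [0.5, 0.6, -1.0]
opening: 0.247
```

```bash
python3 - <<'E'
from h import *
for k in ('scene','top'): look(k,['pot_center','knob'],k+'5.png')
go([0.583-.0994-.0149,0.054-.0113+.135*.9936,0.37],6.5)
E
```

```text
scene pot_center 0.4 [ 0.6008 -0.0411  0.035 ] [312. 302.]
scene knob 0.79 [0.4815 0.1111 0.2762] [385. 182.]
top pot_center 0.51 [ 0.4662 -0.3452  0.0292] [448. 277.]
top knob 0.8 [0.4801 0.1138 0.2718] [254. 256.]
turn [ 0.01 -0.06  0.07] shift now-axes [-104.  -138.2   16.7] target-axes [-104.2 -138.1   16.8]
```

The pot is in the drum, found at (0.601,−0.041,0.035). Next I'll push the lever to −y.

Call:
play_rows(moves=[[[1, -21, -28, 4, 0, 0, 0], [1, -21, -28, 4, 0, 0, 0], [1, -21, -28, 4, 0, 0, 0], [1, -21, -28, 4, 0, 0, 0], [1, -20, -26, 0, 0, 0, 0], [1, 0, 0, 0, 0, 0, 0], [1, 0, 0, 0, 0, 0, 0]]])

```text
time: 18.25
ee_pos: [0.4629, 0.1795, 0.3627]
eef_rot: [180.0, 0.6, 6.4]
wrist_force: [0.2, 0.3, 0.3]
opening: -0.002
```

```bash
python3 - <<'E'
from h import *
go([0.583-.0994-.0149,0.054-.0113+.135*.9936,0.260],6.5)
E
```

```text
turn [ 0.02  0.58 -0.06] shift now-axes [  6.5   3.3 102.7] target-axes [  5.4   3.3 102.7]
```

Call:
play_rows(moves=[[[1, 5, 0, 0, 0, 0.6, 0], [1, 0, 0, 35, 0, 0, 0], [1, 0, 0, 35, 0, 0, 0], [1, 0, 0, 32, 0, 0, 0], [1, 0, 0, 0, 0, 0, 0], [1, 0, 12, 0, 0, 0, 0], [1, 0, 12, 0, 0, 0, 0], [1, 0, 12, 0, 0, 0, 0], [1, 0, 12, 0, 0, 0, 0], [1, 0, 12, 0, 0, 0, 0], [1, 0, 12, 0, 0, 0, 0], [1, 0, 12, 0, 0, 0, 0], [1, 0, 0, 0, 0, 0, 0]]])

```text
time: 19.55
ee_pos: [0.4906, 0.0858, 0.271]
eef_rot: [-179.8, -1.5, 6.0]
wrist_force: [0.1, -0.1, 0.8]
opening: -0.004
```

```bash
python3 - <<'E'
from h import *
look('scene',['knob'])
go([0.583-.0994+.0049,0.054-.0113-.045*.9936,0.260],6.5)
E
```

```text
scene knob 0.93 [0.4923 0.0568 0.2957] [359. 181.]
turn [-0.16 -1.46 -0.51] shift now-axes [-11.2  88.1   9.9] target-axes [-11.8  88.   10.4]
```

Call:
play_rows(moves=[[[1, -6, 6, 4, 0, -1.4, -0.5], [1, -4, 12, 4, 0, 0, 0], [1, -2, 12, 2, 0, 0, 0], [1, 0, 12, 0, 0, 0, 0], [1, 0, 12, 0, 0, 0, 0], [1, 0, 12, 0, 0, 0, 0], [1, 0, 10, 0, 0, 0, 0], [1, 0, 4, 0, 0, 0, 0]]])

```text
time: 20.45
ee_pos: [0.4904, 0.0039, 0.2618]
eef_rot: [-179.7, -0.3, 6.9]
wrist_force: [1.2, 2.6, -1.1]
opening: 0.001
```

```bash
python3 - <<'E'
from h import *
look('scene',['knob']); print(sense()['wrist_force'])
go([0.583-.0994+.0049,0.054-.0113-.045*.9936,0.260],6.5)
E
```

```text
scene knob 0.76 [ 0.5016 -0.026   0.283 ] [316. 191.]
[ 0.14926028  0.32713406 -0.0370712 ]
turn [-0.27 -0.34  0.41] shift now-axes [-2.7  5.7  2.1] target-axes [-2.6  5.7  2.1]
```

Call:
play_rows(moves=[[[1, -1, 4, 0, 0, 0, 0], [1, 0, 4, 0, 0, 0, 0], [1, 0, 3, 0, 0, 0, 0]]])

```text
time: 20.85
ee_pos: [0.4903, -0.0067, 0.2617]
eef_rot: [-179.6, -0.3, 7.0]
wrist_force: [0.2, 6.6, -0.9]
opening: 0.003
```

Call:
play_rows(moves=[[[1, 0, 4, 0, 0, 0, 0], [1, 0, 3, 0, 0, 0, 0]]])

```text
time: 21.05
ee_pos: [0.4903, -0.0069, 0.2617]
eef_rot: [-178.8, -0.3, 7.2]
wrist_force: [-2.8, 14.5, 2.6]
opening: -0.002
```

The lever is at the −y stop, with 14.5 N and no further motion. Backing off, rising, and turning the yaw to −22° so the jaws stay clear of the yellow bottles.

Call:
play_rows(moves=[[[1, 0, -25, 0, 0, 0, 0], [0, 0, 0, -35, 0, 0, 0], [0, 0, 0, -40, 0, 0, 0], [0, 0, 0, -30, 0, 0, 7.3], [0, 0, 0, 0, 0, 0, 7.3], [0, 0, 0, 0, 0, 0, 7.3], [0, 0, 0, 0, 0, 0, 7.3], [0, 0, 0, 0, 0, 0, 0]]])

```text
time: 21.85
ee_pos: [0.4871, 0.0146, 0.3743]
eef_rot: [-179.1, 0.0, -23.0]
wrist_force: [-0.1, 0.5, 0.4]
opening: 0.998
```

```bash
python3 - <<'E'
from h import *
for k in ('scene','top'): look(k,['knob','bottle_center'])
go([0.455,-0.346,0.20],-22)
E
```

```text
scene knob 0.68 [ 0.5041 -0.0323  0.2778] [313. 194.]
scene bottle_center 0.87 [ 0.4662 -0.3442  0.0316] [176. 260.]
scene bottle_center 0.65 [ 0.5426 -0.326   0.0306] [182. 288.]
scene bottle_center 0.53 [ 0.5004 -0.4111  0.0284] [145. 275.]
scene bottle_center 0.49 [ 0.5919 -0.0163  0.007 ] [323. 304.]
top bottle_center 0.73 [ 0.4655 -0.3454  0.0288] [448. 277.]
top bottle_center 0.5 [ 0.499  -0.4141  0.0328] [476. 264.]
top bottle_center 0.46 [ 0.5419 -0.3244  0.0324] [440. 247.]
turn [-0.96  0.11 -0.87] shift now-axes [111.3 347.8 167.4] target-axes [105.7 346.6 173.5]
```

Call:
play_rows(moves=[[[0, 0, 0, 0, -1, 0, -0.9], [0, 11, 35, 0, 0, 0, 0], [0, 11, 35, 0, 0, 0, 0], [0, 11, 35, 0, 0, 0, 0], [0, 11, 35, 0, 0, 0, 0], [0, 11, 35, 0, 0, 0, 0], [0, 11, 35, 0, 0, 0, 0], [0, 11, 35, 0, 0, 0, 0], [0, 11, 35, 0, 0, 0, 0], [0, 11, 35, 35, 0, 0, 0], [0, 7, 30, 45, 0, 0, 0], [0, 0, 0, 45, 0, 0, 0], [0, 0, 0, 45, 0, 0, 0], [0, 0, 0, 0, 0, 0, 0], [0, 0, 0, 0, 0, 0, 0]]])

```text
time: 23.65
ee_pos: [0.4595, -0.3573, 0.2033]
eef_rot: [179.3, 0.2, -20.3]
wrist_force: [0.4, -0.6, 1.1]
opening: 0.999
```

```bash
python3 - <<'E'
from h import *
look('wrist',['bottle_center'],'w6.png')
go([0.4655,-0.3455,0.10],-22)
E
```

```text
wrist bottle_center 0.91 [ 0.4996 -0.4157  0.0335] [373. 147.]
wrist bottle_center 0.84 [ 0.4635 -0.3422  0.0322] [303. 219.]
wrist bottle_center 0.72 [ 0.5411 -0.3229  0.0327] [245. 139.]
turn [0.7  0.1  1.67] shift now-axes [  1.4 -14.4 104.1] target-axes [  0.8 -13.1 104.2]
```

View pics/w6.png

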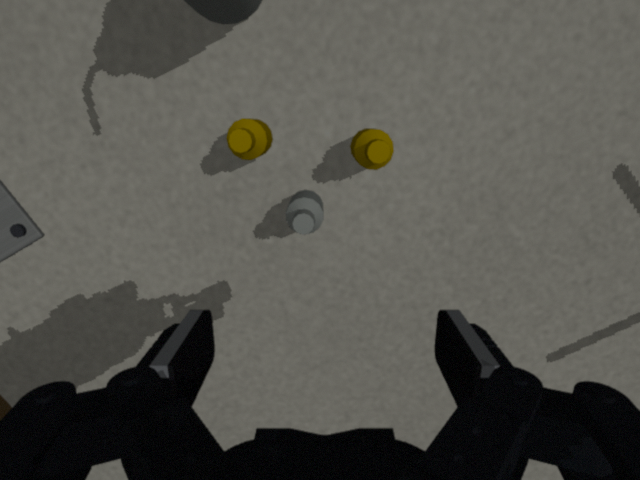

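The white bottle is at (304,213), with yellow decoys at (248,139) and (373,148). The white one is the target and it is clear of both. Descending over it.

Call:
play_rows(moves=[[[0, 0, 0, 0, 0.7, 0, 1.7], [0, 1, -13, 0, 0, 0, 0], [0, 0, 0, 35, 0, 0, 0], [0, 0, 0, 35, 0, 0, 0], [0, 0, 0, 30, 0, 0, 0], [0, 0, 0, 0, 0, 0, 0], [0, 0, 0, 0, 0, 0, 0]]])

```text
time: 24.45
ee_pos: [0.4773, -0.3483, 0.1195]
eef_rot: [179.6, -1.4, -22.0]
wrist_force: [-0.4, -0.1, 0.3]
opening: 1.002
```

```bash
python3 - <<'E'
from h import *
for i in range(2): look('wrist',['bottle_center'])
go([0.465,-0.3445,0.012],-22)
E
```

```text
wrist bottle_center 0.93 [ 0.4975 -0.4124  0.0353] [409. 186.]
wrist bottle_center 0.78 [ 0.4664 -0.3435  0.0338] [322. 271.]
wrist bottle_center 0.67 [ 0.5381 -0.3208  0.0302] [243. 180.]
wrist bottle_center 0.78 [ 0.4695 -0.3442  0.032 ] [321. 266.]
wrist bottle_center 0.71 [ 0.5396 -0.3217  0.0319] [243. 177.]
wrist bottle_center 0.66 [ 0.499  -0.4146  0.0327] [410. 182.]
turn [ 0.48 -1.48 -0.04] shift now-axes [-15.7  -0.5 107.4] target-axes [-12.9   0.4 107.8]
```

Call:
play_rows(moves=[[[0, 0, 0, 0, 0.5, -1.5, 0], [0, -12, 0, 0, 0, 0, 0], [0, 0, 0, 15, 0, 0, 0], [0, 0, 0, 15, 0, 0, 0], [0, 0, 0, 0, 0, 0, 0], [0, 0, 0, 0, 0, 0, 0]]])

```text
time: 25.25
ee_pos: [0.4689, -0.3473, 0.0934]
eef_rot: [179.8, -0.5, -22.1]
wrist_force: [0.7, -0.5, 0.7]
opening: 1.0
```

```bash
python3 - <<'E'
from h import *
look('wrist',['bottle_center'],n=3)
go([0.466,-0.3443,0.012],-22)
E
```

```text
wrist bottle_center 0.83 [ 0.5361 -0.3223  0.033 ] [232. 171.]
wrist bottle_center 0.82 [ 0.4669 -0.3446  0.0333] [320. 270.]
wrist bottle_center 0.74 [ 0.4981 -0.413   0.0335] [418. 174.]
turn [ 0.16 -0.46 -0.09] shift now-axes [-4.3 -1.8 81.5] target-axes [-3.7 -1.6 81.5]
```

Call:
play_rows(moves=[[[0, -3.5, -1.5, 0, 0.2, -0.5, 0], [0, 0, 0, 25, 0, 0, 0], [0, 0, 0, 25, 0, 0, 0], [0, 0, 0, 20, 0, 0, 0], [0, 0, 0, 8, 0, 0, 0], [0, 0, 0, 0, 0, 0, 0], [0, 0, 0, 0, 0, 0, 0]]])

```text
time: 26.05
ee_pos: [0.4685, -0.3462, 0.0173]
eef_rot: [179.9, -0.2, -22.1]
wrist_force: [-0.6, -0.4, 0.9]
opening: 1.0
```

```bash
python3 - <<'E'
from h import *
go([0.466,-0.3443,0.012],-22)
E
```

```text
turn [ 0.06 -0.21 -0.07] shift now-axes [-3.  -0.8  5.3] target-axes [-3.  -0.8  5.3]
```

Call:
play_rows(moves=[[[0, -3, 0, 7, 0, 0, 0], [0, 0, 0, 0, 0, 0, 0], [1, 0, 0, 0, 0, 0, 0], [1, 0, 0, 0, 0, 0, 0], [1, 0, 0, 0, 0, 0, 0], [1, 0, 0, 0, 0, 0, 0], [1, 0, 0, 0, 0, 0, 0], [1, 0, 0, 0, 0, 0, 0], [1, 0, 0, 0, 0, 0, 0]]], newtons=25)

```text
time: 26.95
ee_pos: [0.4677, -0.3471, 0.0141]
eef_rot: [179.8, -0.6, -22.1]
wrist_force: [-0.2, 0.3, -0.3]
opening: 0.363
```

The jaws hold at 31 mm, the bottle's body. Lifting.

Call:
play_rows(moves=[[[1, 0, 0, -25, 0, 0, 0], [1, 0, 0, -40, 0, 0, 0], [1, 0, 0, -45, 0, 0, 0], [1, 0, 0, -45, 0, 0, 0], [1, 0, 0, -45, 0, 0, 0], [1, 0, 0, -45, 0, 0, -5.7], [1, 0, 0, -45, 0, 0, -5.7], [1, 0, 0, -45, 0, 0, -5.7], [1, 0, 0, -35, 0, 0, -5.7], [1, 0, 0, 0, 0, 0, -5.7], [1, 0, 0, 0, 0, 0, 0], [1, 0, 0, 0, 0, 0, 0]]])

```text
time: 28.15
ee_pos: [0.4632, -0.3428, 0.3965]
eef_rot: [179.8, -0.2, 7.4]
wrist_force: [-0.5, -0.8, -0.8]
opening: 0.363
```

```bash
python3 - <<'E'
from h import *
look('wrist',['bottle_center'])
print(sense()['opening']);go([0.5825,0.0585,0.36],6.5)
E
```

```text
wrist bottle_center 0.78 [ 0.4987 -0.4132  0.0318] [380. 164.]
wrist bottle_center 0.76 [ 0.5393 -0.3223  0.0325] [315. 123.]
wrist bottle_center 0.65 [ 0.4612 -0.3438  0.4136] [325. 342.]
0.3625788010020919
turn [ 0.06 -0.08  0.91] shift now-axes [ 170.3 -382.4   35.1] target-axes [ 164.3 -385.    35.3]
```

Call:
play_rows(moves=[[[1, 10, -20, 0, 0, 0, 0.9], [1, 15, -35, 0, 0, 0, 0], [1, 15, -35, 0, 0, 0, 0], [1, 15, -35, 0, 0, 0, 0], [1, 15, -35, 0, 0, 0, 0], [1, 15, -35, 0, 0, 0, 0], [1, 15, -35, 0, 0, 0, 0], [1, 15, -35, 0, 0, 0, 0], [1, 15, -35, 0, 0, 0, 0], [1, 15, -35, 0, 0, 0, 0], [1, 12, -30, 0, 0, 0, 0], [1, 7, -18, 0, 0, 0, 0], [1, 0, 0, 0, 0, 0, 0], [1, 0, 0, 0, 0, 0, 0]]])

```text
time: 29.65
ee_pos: [0.584, 0.072, 0.3717]
eef_rot: [-179.2, 1.9, 5.0]
wrist_force: [-0.4, 0.2, -0.2]
opening: 0.364
```

```bash
python3 - <<'E'
from h import *
go([0.5825,0.0585,0.27],6.5)
E
```

```text
turn [-0.8   1.93 -1.48] shift now-axes [  0.8  14.7 101.5] target-axes [ -3.   13.2 101.7]
```

Call:
play_rows(moves=[[[1, 0, 0, 0, -0.8, 1.9, -1.5], [1, -3, 13, 0, 0, 0, 0], [1, 0, 0, 0, 0, 0, 0], [1, 0, 0, 25, 0, 0, 0], [1, 0, 0, 30, 0, 0, 0], [1, 0, 0, 25, 0, 0, 0], [1, 0, 0, 18, 0, 0, 0], [1, 0, 0, 0, 0, 0, 0], [1, 0, 0, 0, 0, 0, 0]]])

```text
time: 30.55
ee_pos: [0.581, 0.0478, 0.2697]
eef_rot: [180.0, 0.3, 5.5]
wrist_force: [0.6, 0.6, 0.7]
opening: 0.365
```

```bash
python3 - <<'E'
from h import *
go([0.5825,0.0585,0.268],6.5)
a=look('scene',['knob'])[0]['image']
cv2.imwrite('pics/d2.png',cv2.resize(a[150:330,270:450],(500,500)))
E
```

```text
turn [ 0.02  0.27 -1.03] shift now-axes [  2.5 -10.5   1.7] target-axes [  2.7 -10.5   1.7]
scene knob 0.6 [ 0.5019 -0.0372  0.2757] [310. 194.]
```

View pics/d2.png

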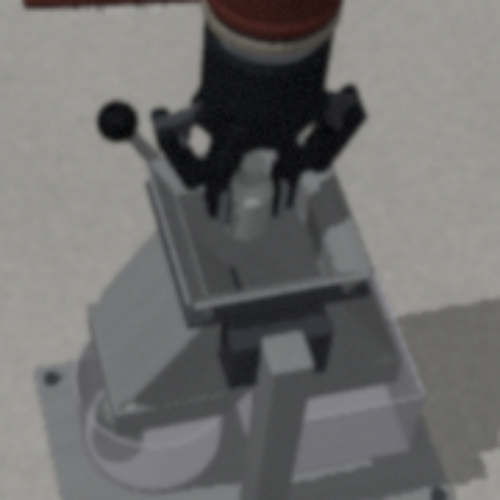

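The bottle hangs in the mouth at crop (252,205), the knob is at (118,120) on the drum side, and the pot shows in the drum at (118,445). I'll shift 10 mm toward the open leg and release.

Call:
play_rows(moves=[[[1, 2, -10, 0, 0, 0, -1], [1, 0, 0, 0, 0, 0, 0], [0.35, 0, 0, 0, 0, 0, 0], [0.35, 0, 0, 0, 0, 0, 0], [0.35, 0, 0, 0, 0, 0, 0], [0.35, 0, 0, 0, 0, 0, 0], [0.35, 0, 0, 0, 0, 0, 0], [0.35, 0, 0, -30, 0, 0, 0], [0.35, 0, 0, -45, 0, 0, 0], [0.35, 0, 0, -45, 0, 0, 0], [0.35, -40, -20, 0, 0, 0, 0], [0.35, -40, -20, 0, 0, 0, 0], [0.35, -40, -20, 0, 0, 0, 0], [0.35, 0, 0, 0, 0, 0, 0], [0.35, 0, 0, 0, 0, 0, 0]]])

```text
time: 32.15
ee_pos: [0.455, 0.1058, 0.3984]
eef_rot: [180.0, -0.1, 6.5]
wrist_force: [0.8, -1.2, 1.3]
opening: 0.65
```

```bash
python3 - <<'E'
from h import *
for k in ('scene','top'): a=look(k,['bottle_center','pot_center','knob','dishes','wash_bottle','slide_box'],k+'7.png',n=3)[0]['image']
a=cv2.imread('pics/scene7.png'); cv2.imwrite('pics/e.png',cv2.resize(a[130:400,120:540],(800,514)))
E
```

```text
scene bottle_center 0.86 [ 0.5007 -0.4111  0.0319] [145. 274.]
scene bottle_center 0.81 [ 0.5433 -0.3282  0.0313] [180. 288.]
scene pot_center 0.64 [ 0.6006 -0.0415  0.0337] [312. 302.]
scene pot_center 0.6 [ 0.5778  0.0557 -0.0021] [354. 299.]
scene knob 0.75 [ 0.5022 -0.0364  0.2781] [311. 193.]
scene dishes 0.68 [ 0.6819  0.3614 -0.0013] [499. 331.]
scene dishes 0.26 [0.5758 0.1207 0.0046] [383. 295.]
scene wash_bottle 0.72 [ 0.6598 -0.3525 -0.0015] [168. 344.]
top bottle_center 0.69 [ 0.4988 -0.4145  0.0346] [476. 264.]
top bottle_center 0.66 [ 0.5423 -0.3258  0.033 ] [440. 246.]
top bottle_center 0.15 [ 0.6652 -0.3547 -0.0023] [448. 202.]
top dishes 0.93 [0.6834 0.3671 0.0007] [174. 190.]
top wash_bottle 0.82 [ 6.655e-01 -3.531e-01  2.000e-04] [448. 202.]
top slide_box 0.85 [ 0.3808  0.0882 -0.0021] [276. 307.]
```

View pics/e.png

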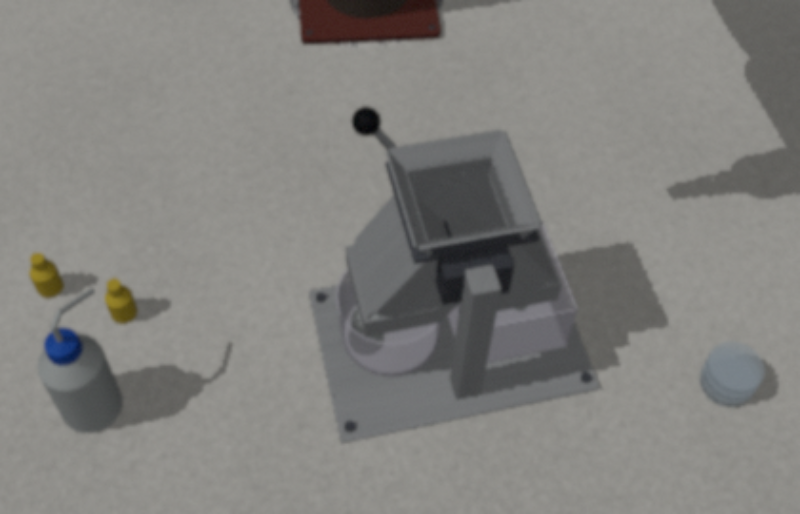

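All bystanders are unmoved and the white bottle is off the bench. It isn't visible, since the leg hides it, so I'll look into the tub with the wrist camera from the +y side.

Call:
play_rows(moves=[[[0.35, 13, -38, 0, 0, 0, 0], [0.35, 13, -38, 0, 0, 0, 0], [0.35, 13, -38, 0, 0, 0, 0], [0.35, 13, -38, 0, 0, 0, 0], [0.35, 13, -38, 25, 0, 0, 0], [0.35, 0, 0, 35, 0, 0, 0], [0.35, 0, 0, 35, -8, 0, 0], [0.35, 0, 0, 0, -8, 0, 0], [0.35, 0, 0, 0, -8, 0, 0], [0.35, 0, 0, 0, -8, 0, 0], [0.35, 0, 0, 0, -8, 0, 0], [0.35, 0, 0, 0, 0, 0, 0], [0.35, 0, 0, 0, 0, 0, 0]]])

```text
time: 34.15
ee_pos: [0.5034, 0.3093, 0.2985]
eef_rot: [138.4, -0.4, 6.2]
wrist_force: [0.6, 0.3, 0.3]
opening: 0.649
```

```bash
python3 - <<'E'
from h import *
look('wrist',['bottle_center','tub','knob'],'w8.png')
E
```

```text
wrist bottle_center 0.57 [0.5675 0.152  0.0465] [284. 152.]
wrist tub 0.58 [0.5747 0.1179 0.0037] [286. 147.]
wrist knob 0.86 [ 0.4999 -0.0341  0.2771] [553. 239.]
wrist knob 0.72 [0.5863 0.0522 0.003 ] [325. 141.]
wrist knob 0.55 [0.5779 0.1205 0.0082] [287. 144.]
wrist knob 0.48 [0.379  0.0848 0.0037] [298. 289.]
```

View pics/w8.png

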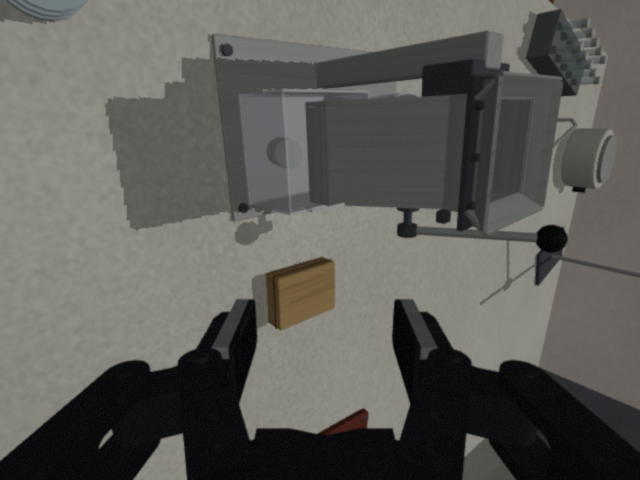

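The wrist view shows the bottle inside the tub at (284,152), about 34 mm off its centre and about 40 mm up. The knob at (552,239) is at the drum-side stop and the arm is clear, so I'm handing in.

```bash
python3 -c "
from h import *
s=sense(); print(s['time'],s['wrist_force']); print(arm.sign_off())"
```

```text
34.35 [-0.41330427 -0.19916471 -0.14852148]
the job is handed in; nothing more can be done
None
```

The job is handed in at about 34 s of the 72 s allowed: the pot is in the drum, the bottle is in the tub, and the drum's leg is shut. The sign-off gave no verdict, so this rests on my own last checks.

**What I did:** I pushed the lever to the tub-side stop and dropped the pot, which went into the drum. I then pushed it to the drum-side stop and dropped the white bottle, leaving the two yellow look-alikes standing. My first grip on the pot was shallow and off-centre, so I opened and gripped it again, which shifted the pot a few millimetres on the bench.

**Last checks:**
- **Pot:** about 30 mm from the drum's centre and about 28 mm above its underside (limits 60 and 75 mm).
- **Bottle:** seen in the tub by the wrist camera only, as the leg hides it from the other two. It is about 35 mm off the tub's centre (limit 62 mm) and about 40 mm above its underside.
- **Flap:** about −0.5 rad, worked out from the knob's position. The lever pushed back with 14.5 N and would not move further.
- **Bystanders:** the dishes, wash bottle and slide box are where they started, to within about 5 mm.
- **Arm:** clear of everything, with under 1 N at the wrist.

**What disagreed:** the networks gave a few stray low-score reports, such as a second "drum" at the tub and "knobs" on the base plate. The pictures contradicted them, so I ignored them.

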